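Unscrew the tight cap of a jar and hold it over the mouth

TASK

Take the salt shaker off the jar's cap and stand it upright on the worktop without dropping it, and leave the tumbler, the spice jar and the mug where they are. Then unscrew the tight cap (anticlockwise) while the holder keeps the jar from turning: about a quarter turn, stopping when the threads let go. With the jar staying down in its holder, lift the cap off and finish while still holding it level, about two centimetres above the jar's open mouth.

Things in the scene. Friction and masses are not known exactly. Their poses are not given: they have to be found in the camera images.
- holder: wooden jar holder fixed to the worktop: block 106 x 106 mm, 50 mm high, with two low steel ears (6 mm high) that reach out to 77 mm from its centre along its +y and -y. A square well 66 mm wide, floor 8 mm above the worktop, keeps the jar from turning but not from being lifted. Origin: centre of its underside on the worktop; z up
- jar: square clear glass jar, empty, 64 x 64 mm, loose in the holder's well (about 1 mm play each side), about 0.35 kg. Origin: centre of its underside (8 mm above the worktop); shoulder 93 mm above the origin, round neck 44 mm wide up to the mouth 110 mm above the origin. On the neck are three sloping thread ribs
- jar_mouth (a point): centre of the jar's open mouth (110 mm above the jar's origin), frame as the jar's
- cap: round steel screw cap, 62 mm wide, 19 mm high, 0.06 kg, screwed tight on the jar. Origin: centre of its lower rim, z up; when tight it is 97 mm above the jar's origin (13 mm below the mouth), yaw 0 relative to the jar. Right-hand thread: turned anticlockwise (seen from above) it rises 4 mm per 60 degrees. Fingertips may pass 4 mm below the rim. Lifted before it is free, it takes the jar up
- cap_top (a point): centre of the cap's top, 19 mm above the cap's origin. The cap is free to lift at 66 to 92 degrees of turn from tight (aim for 78); farther, its inner lugs meet the next thread ribs and stop. A rubber seal pushes it up with 15 N when tight, none after 3 mm of rise; the turn takes about 0.3 to 0.6 N m at first. Let go half turned, it stays
- cap_lug (a point): point inside the cap's skirt at one of its three lugs, 28 mm from the axis along the cap's x axis and 3 mm above its rim; when tight it lies along the jar's x axis, so it shows how far the cap has turned
- shaker: salt shaker, round, 44 mm wide at the body (up to 74 mm), 90 mm high with a 34 mm wide top, 0.07 to 0.14 kg, standing on the cap at the start (it may lean by 0.04 rad). Origin: centre of its underside; z up
- glass_tumbler: clear straight-sided glass tumbler, 68 mm wide, 90 mm high, bystander. Origin: centre of its underside
- spice_jar: spice jar with a grey cap, 44 mm wide, 109 mm high, bystander. Origin: centre of its underside
- mug: mug, 78 mm wide, 116 mm with its handle, 101 mm high, bystander. Origin: its underside

How it is judged:
On the way, in this order (a step that is already met when the one before it is completed fails the run):
1. the shaker stands upright on the worktop, let go, with the cap still on the jar (height (world z) of shaker below 0.008 m and angle between shaker's own z axis and vertical below 0.12 rad and contact force between each of the arm, the fingers and shaker below 0.1 N and z of cap in the frame of jar below 0.101 m), for 0.2 s.
2. the cap has come up off the threads, the jar still down in its holder (z of cap in the frame of jar_mouth above 0 m and z of jar in the frame of holder below 0.012 m and angle between jar's own z axis and vertical below 0.08 rad), for 0.2 s.
At the end, for the whole second after the job is handed in: the gripper holds the cap still, tilted less than 0.2 rad, its lower rim 4 to 50 mm above the jar's mouth and within 20 mm of the mouth's axis, touching the jar nowhere; the jar is upright and down in its holder (raised less than 4 mm); the shaker stands upright on the worktop, untouched (contact force between the fingers and cap above 1 N and contact force between cap and jar below 0.05 N and z of cap in the frame of jar_mouth between 0.004 and 0.05 m and horizontal distance between cap and jar_mouth below 0.02 m and angle between cap's own z axis and vertical below 0.2 rad and linear speed of cap below 0.03 m/s and z of jar in the frame of holder below 0.012 m and angle between jar's own z axis and vertical below 0.08 rad and height (world z) of shaker below 0.008 m and angle between shaker's own z axis and vertical below 0.12 rad and contact force between each of the arm, the fingers and shaker below 0.1 N); the arm keeps its last pose, push and grip.
It fails at once if the jar is lifted out (more than 15 mm) or tipped (z of jar in the frame of holder above 0.023 m or angle between jar's own z axis and vertical above 0.25 rad).
It fails at once if the shaker is tipped over (angle between shaker's own z axis and vertical above 0.8 rad).
It fails at once if the shaker is dropped (moves faster than 0.6 m/s out of the fingers) (linear speed of shaker above 0.6 m/s and contact force between the fingers and shaker below 0.05 N).
It fails at once if the cap is turned far past its release (more than about 137 degrees from tight) (x of cap_lug in the frame of jar below -0.0205 m).
It fails at once if the tumbler, the spice jar or the mug is moved more than 25 mm or tipped (distance of any of glass_tumbler, spice_jar, mug from where it was at the start of the episode above 0.025 m or angle between any of glass_tumbler, spice_jar, mug's own z axis and vertical above 0.4 rad).
It also fails if it takes over 54 s, if anything falls off the work surface, if the arm or the gripper's body presses on something with over 40 N, if the wrist force passes 120 N, or if a joint passes its speed limit or range.

ROBOT

A 7-joint arm with a two-finger parallel gripper is mounted at the origin on a cart in front of the work surface, level with it; the furniture and walls round the work are solid. World frame = base frame: x ahead of the robot, y to its left, z up, the work surface at z = 0. Lengths are in m, angles in rad, forces in N, time in s.
With the tool pointing down it reaches from about 0.425 to 1.025 m from the base axis. Payload 9.4 kg.
Tool frame: the origin (TCP) lies at the very end of the fingers, on their centre line; the grasp point (between the pads) lies 19 mm behind it; z points along the fingers, y is the line along which they close (so a half turn about z gives the same grasp; the last joint's range is limited). The gripper opens to 85 mm and grips with 20 to 120 N. Pads are 22 mm wide; open, the fingers measure 114 mm over their backs; the gripper's body (76 mm by 85 mm) begins 54 mm behind the grasp point. The pads swing forward as they close: fully open they stand 13 mm farther back than shut.
Start: joints at [-0.077, 0.599, -0.003, 1.599, 0.002, 0.943, -0.08], TCP at [0.725, -0, 0.231] pointing down, gripper open.
Joint ranges: [-2.57, 2.57], [-0.35, 1.97], [-1.29, 1.29], [0.11, 2.56], [-1.05, 4.19], [0.11, 1.86], [-2.63, 2.63]. Speed limits (rad/s): [2.22, 2.22, 3.01, 3.01, 3.14, 3.14, 3.14].

INTERFACE

Orientations are given as [roll, pitch, yaw] about the fixed x, y, z axes, in that order (R = Rz(yaw) Ry(pitch) Rx(roll)).
In Python, from bench import env gives the robot as it stands.
- The arm moves only by the tool move_tool, called as a command line: name --argument value ..., lists and objects as JSON in quotes. Schema: {"type":"object","properties":{"motion":{"type":"array","items":{"type":"number"},"minItems":6,"maxItems":72},"aperture":{"type":"number"},"squeeze":{"type":"number"},"only":{"type":"string"},"quiet":{"type":"boolean"},"lines":{"type":"string"}},"required":["motion"],"additionalProperties":false}. motion is one flat list of numbers that holds 1 to 12 rows one after another, with no inner brackets; each row has 6 numbers: dx, dy, dz in m, then a rotation vector rx, ry, rz in rad; each row is the pose to reach, as a shift and turn from the pose commanded when the call began, along the tool's axes at that moment; what a row does not reach only later rows make up. A row lasts 1/10 s, in which the tool goes at most 0.05 m and 0.15 rad, less where a joint would pass 70% of its speed; a pose out of reach is approached as far as the arm can. aperture is the finger opening in m, set as the call begins (left out keeps the last). The fingers move at their own pace and stop on an object; squeeze is the grip in N (left out, the last holds). Time passes only in rows, so rows that do not move let the fingers close. The tool returns the time, the measured TCP pose, the force, the opening and the grip force at its end. only (a regular expression) keeps the lines of the reply that match it, lines (a string "A,B") keeps lines A to B, and quiet returns only ok. Input that does not fit is refused with a message, and nothing moves.
- env.state(): the state, without advancing time (a new reading comes with each control period).
- env.grab_frame(name): name is "scene" or "side" or "wrist"; returns (picture, depth): 420x560x3 uint8, blue, green, red; 420x560 float32, m along the optical axis (not along the pixel's ray), 0 where there is no reading.
- env.camera_info(name): a dict with "mtx" (3x3 intrinsics, pixels), "dist" ([k1, k2, p1, p2, k3] as OpenCV has them; the pictures are not rectified), "position" and "attitude" of the camera in the world; the wrist camera has in their place "T_tool_cam" (4x4, takes a point from camera to tool coordinates, whose origin is the TCP and whose axes are the flange's). Camera axes: x right, y up, looking along -z (the intrinsics and any distortion apply to the point x, -y, -z); pixel columns grow to the right and rows downward; lengths in m; the calibration is good to about 2 mm. A picture is of the moment at which its call begins: read the wrist's pose just before it. camera_info takes no time and is no camera call.
- env.finish_job(): hands the job in; it is judged then, once.
The state is a dict: "clock": time; "qpos": joint angles; "dq": joint speeds; "effort": joint torques, N m; "tool_pos": TCP position; "orientation": TCP orientation; "force": force on the tool from outside, world axes, zero at the start; "moment": the same for the moment, N m; "opening": finger opening in m; "gripper_force": force on a finger pad.
Only numpy, scipy, OpenCV 4.12 (cv2) and the standard library are available. Lean on these libraries where they do the work, as an engineer would, in place of code of your own. Each camera call takes 0.05 s, during which the arm holds its last target. There are 200 camera calls.

## Working session

There is one attempt and no reset: what is moved stays moved. The work goes in short steps, Python scripts to look and compute and a tool call to move; the robot and the scene stay as the last step left them, time stands still between calls to the robot, and variables do not carry over. Pictures are saved under pics/ and viewed, at most 10 in all, crops included, and the job is handed in when it is done.

```bash
ls; mkdir -p pics
```

Run:
```python
from bench import env
import cv2,numpy as np
print(env.state())
for n in("scene","side"):
    im,d=env.grab_frame(n); cv2.imwrite(f"pics/{n}0.png",im); np.save(f"pics/{n}0.npy",d); print(n,env.camera_info(n))
print(env.camera_info("wrist"))
```

```text
bench.py
pics
{'clock': 0.0, 'qpos': array([-0.07670316,  0.60011615, -0.00257653,  1.60013901,  0.00179503,
        0.94290826, -0.07982475]), 'dq': array([-5.24227650e-05, -3.68093508e-04,  1.44193312e-04, -3.30312631e-04,
       -1.23887179e-03,  1.22569882e-03, -8.51614072e-04]), 'effort': array([-9.47821900e-04, -7.76440001e+01,  1.56451017e+00, -2.58004493e+01,
        1.21808253e-02,  8.94789293e-03,  3.55701900e-05]), 'tool_pos': array([7.24519319e-01, 7.13151030e-06, 2.30419703e-01]), 'orientation': array([-3.14002887e+00,  1.21024584e-04,  1.57085792e+00]), 'force': array([-0.54068384,  1.08229356, -0.4894745 ]), 'moment': array([ 0.04109127,  0.04994194, -0.01274967]), 'gripper_force': 0.0, 'opening': 0.08561401590208738}
scene {'mtx': array([[384.74739527,   0.        , 276.31962124],
       [  0.        , 384.74739527, 214.20833674],
       [  0.        ,   0.        ,   1.        ]]), 'dist': array([0.03344739, 0.        , 0.        , 0.        , 0.        ]), 'position': array([ 0.23559863, -0.57516094,  0.80700239]), 'attitude': array([ 0.68891439, -0.00218125,
[... 283 characters left out ...]
([0.05277338, 1.01071   , 0.57920129]), 'attitude': array([ 1.15992108, -0.0063286 , -2.72897888])}
{'mtx': array([[322.8768682 ,   0.        , 283.61192465],
       [  0.        , 322.8768682 , 211.96563937],
       [  0.        ,   0.        ,   1.        ]]), 'dist': array([-0.07636163,  0.        ,  0.        ,  0.        ,  0.        ]), 'T_tool_cam': array([[-8.78678030e-05,  9.53749888e-01,  3.00601302e-01,
         7.76029615e-02],
       [ 9.99999830e-01, -8.95664800e-05,  5.76483891e-04,
        -8.01579862e-04],
       [ 5.76745247e-04,  3.00601302e-01, -9.53749718e-01,
        -1.42153408e-01],
       [ 0.00000000e+00,  0.00000000e+00,  0.00000000e+00,
         1.00000000e+00]])}
```

View pics/scene0.png

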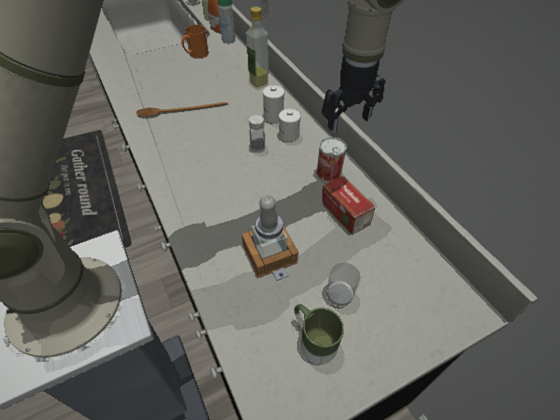

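View pics/side0.png

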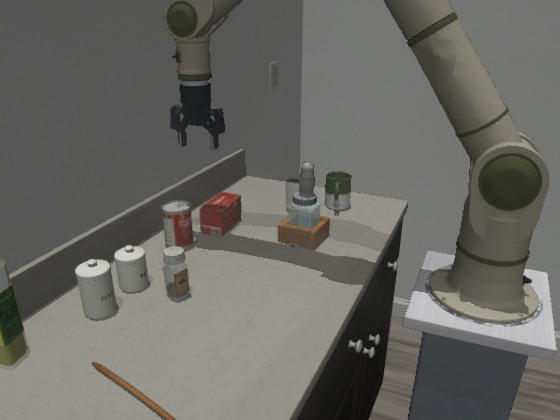

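The scene view shows the shaker at (268,205) on the cap, jar and holder at (270,245), tumbler (342,285), mug (322,330), spice jar (257,133). In the side view the shaker is at (307,180), the holder at (304,230) and the spice jar at (176,275).

Create h.py:
```python
import numpy as np, cv2
from scipy.spatial.transform import Rotation as Ro
from bench import env
def pose(n):
    """camera-to-world R,t"""
    c=env.camera_info(n)
    if n=="wrist":
        s=env.state(); T=np.array(c["T_tool_cam"]); R=Ro.from_euler("xyz",s["orientation"]).as_matrix()
        return R@T[:3,:3], R@T[:3,3]+s["tool_pos"], c
    return Ro.from_euler("xyz",c["attitude"]).as_matrix(), np.array(c["position"]), c
def rays(uv,P):
    R,t,c=P
    q=cv2.undistortPoints(np.array(uv,float).reshape(-1,1,2),c["mtx"],c["dist"])[:,0]
    d=np.c_[q[:,0],-q[:,1],-np.ones(len(q))]@R.T
    return t,d          # d has unit length along the optical axis
def plane(uv,P,z):
    t,d=rays(uv,P); return t+d*((z-t[2])/d[:,2])[:,None]
def tri(uva,Pa,uvb,Pb):
    ta,da=rays([uva],Pa); tb,db=rays([uvb],Pb)
    A=np.c_[da[0],-db[0]]; k=np.linalg.lstsq(A,tb-ta,rcond=None)[0]
    p,q=ta+da[0]*k[0],tb+db[0]*k[1]; return (p+q)/2,np.linalg.norm(p-q)
def cloud(d,P,box=None):
    v,u=np.nonzero(d>0) if box is None else [a.ravel() for a in np.mgrid[box[1]:box[3],box[0]:box[2]]]
    t,r=rays(np.c_[u,v],P); return t+r*d[v,u][:,None],u,v
```

Run:
```python
from h import *
D={}
for n,b in(("scene",(235,185,310,285)),("side",(265,150,345,250))):
    P=pose(n); d=np.load(f"pics/{n}0.npy"); p,u,v=cloud(d,P,b)
    ok=(d[v,u]>0)&(p[:,0]<0.85); p=p[ok]
    for z0,z1 in((.18,.205),(.14,.18),(.118,.135),(.10,.116),(.045,.055),(.004,.01),(.205,.23)):
        q=p[(p[:,2]>z0)&(p[:,2]<z1)]
        if len(q): print(n,z0,len(q),q.mean(0).round(4),q.min(0).round(3),q.max(0).round(3))
a=cv2.imread("pics/scene0.png")[185:285,225:325]; b=cv2.imread("pics/side0.png")[150:250,255:355]
cv2.imwrite("pics/crop.png",np.hstack([cv2.resize(x,None,fx=4,fy=4,interpolation=cv2.INTER_CUBIC) for x in(a,b)]))
```

```text
scene 0.18 143 [ 0.4586 -0.1075  0.1934] [ 0.446 -0.114  0.18 ] [ 0.479 -0.087  0.205]
scene 0.14 248 [ 0.4586 -0.1107  0.1619] [ 0.443 -0.119  0.14 ] [ 0.484 -0.088  0.18 ]
scene 0.118 241 [ 0.4615 -0.1057  0.1246] [ 0.436 -0.124  0.118] [ 0.499 -0.067  0.135]
scene 0.1 73 [ 0.4571 -0.1156  0.1098] [ 0.436 -0.124  0.1  ] [ 0.489 -0.09   0.116]
scene 0.045 769 [ 0.4557 -0.1119  0.0499] [ 0.412 -0.148  0.045] [ 0.521 -0.037  0.055]
scene 0.004 221 [ 0.4723 -0.1197  0.0063] [ 0.369 -0.192  0.004] [0.672 0.121 0.01 ]
scene 0.205 135 [ 0.4615 -0.0996  0.2106] [ 0.448 -0.111  0.205] [ 0.479 -0.086  0.215]
side 0.18 124 [ 0.4586 -0.0827  0.1931] [ 0.445 -0.1    0.18 ] [ 0.476 -0.075  0.205]
side 0.14 248 [ 0.459  -0.0803  0.1601] [ 0.441 -0.103  0.14 ] [ 0.483 -0.07   0.18 ]
side 0.118 181 [ 0.4622 -0.0784  0.1239] [ 0.436 -0.112  0.118] [ 0.496 -0.058  0.135]
side 0.1 105 [ 0.4583 -0.0704  0.1095] [ 0.435 -0.314  0.1  ] [ 0.492 -0.056  0.116]
side 0.045 469 [ 0.4597 -0.1061  0.0487] [ 0.411 -0.33   0.045] [ 0.59  -0.03   0.055]
side 0.004 177 [ 0.4602 -0.0985  0.0065] [ 0.41  -0.325  0.004] [ 0.582 -0.013  0.01 ]
side 0.205 46 [ 0.4606 -0.0879  0.2087] [ 0.448 -0.104  0.205] [ 0.476 -0.078  0.213]
```

View pics/crop.png

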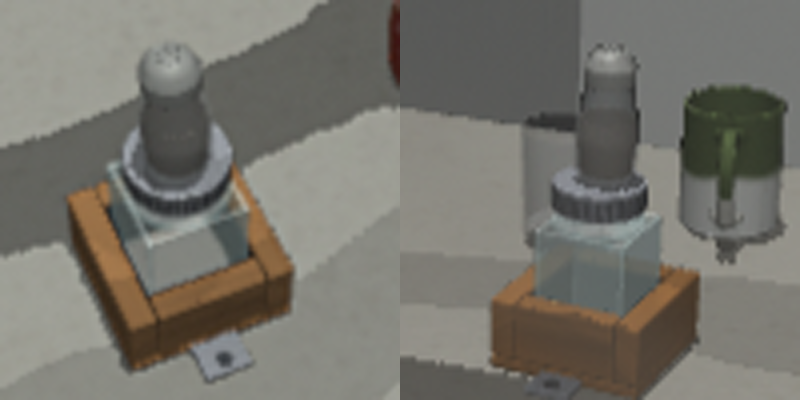

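Run:
```python
from h import *
from scipy.optimize import least_squares
C=[];
for n in("scene","side"):
    P=pose(n); p,u,v=cloud(np.load(f"pics/{n}0.npy"),P); C.append(p)
def near(p,z0,z1,r,c=(.463,-.095)): return p[(p[:,2]>z0)&(p[:,2]<z1)&(np.hypot(p[:,0]-c[0],p[:,1]-c[1])<r)]
def circ(q,r): 
    f=least_squares(lambda x:np.hypot(q[:,0]-x[0],q[:,1]-x[1])-r,q[:,:2].mean(0),loss="soft_l1",f_scale=.001); return f.x.round(4),np.abs(f.fun).mean().round(4),len(q)
for nm,sel in(("both",C),("scene",C[:1]),("side",C[1:])):
    for z0,z1,r,m in((.13,.15,.022,.04),(.15,.17,.022,.04),(.17,.19,.022,.04),(.108,.12,.031,.045)):
        print(nm,z0,circ(np.vstack([near(p,z0,z1,m) for p in sel]),r))
for p in C:
    q=near(p,.121,.127,.034); q=q[np.hypot(q[:,0]-.462,q[:,1]+.096)>.025]; print("captop z",np.median(q[:,2]),len(q)); 
    q=near(p,.2,.23,.03); print("shaker top",q[:,2].max(), np.percentile(q[:,2],95))
    q=near(p,-.01,.01,.25); q=q[(q[:,2]<.005)]; print("table z",np.median(q[:,2]))
    q=near(p,.046,.053,.08)
    (c,s,a)=cv2.minAreaRect((q[:,:2]*1000).astype(np.float32)); print("holder top",c,s,a)
q=np.vstack([near(p,.046,.053,.08) for p in C]);print("both",cv2.minAreaRect((q[:,:2]*1000).astype(np.float32)))
P=[pose("scene"),pose("side")]
print("ear",plane([(280.5,274.5)],P[0],.006),plane([(293,246)],P[1],.006))
for n,z,c in(("tumbler bot",0,(342,300)),("mug bot",0,(322,350)),("spice bot",0,(257,150)),("redbox near",0.05,(335,205)),("tin",.08,(332,150)),("red corner",0,(352,229))): print(n,plane([c],P[0],z).round(3))
# tall things map near worktop
a=np.vstack(C); a=a[(a[:,2]>.03)&(a[:,2]<.35)&(a[:,0]>.3)&(a[:,0]<.8)&(abs(a[:,1])<.6)]
H,xe,ye=np.histogram2d(a[:,0],a[:,1],[np.arange(.3,.84,.04),np.arange(-.5,.5,.04)]);print("y:",ye[::2].round(2))
for i,r in enumerate(H): print(round(xe[i],2),"".join("#" if k>3 else "." for k in r))
```

```text
both 0.13 (array([ 0.4659, -0.0958]), np.float64(0.0013), 186)
both 0.15 (array([ 0.4653, -0.0958]), np.float64(0.0013), 263)
both 0.17 (array([ 0.4687, -0.0948]), np.float64(0.003), 234)
both 0.108 (array([ 0.4671, -0.0915]), np.float64(0.0013), 191)
scene 0.13 (array([ 0.4658, -0.0952]), np.float64(0.0006), 83)
scene 0.15 (array([ 0.4655, -0.0953]), np.float64(0.001), 134)
scene 0.17 (array([ 0.466 , -0.0912]), np.float64(0.0013), 126)
scene 0.108 (array([ 0.4679, -0.0923]), np.float64(0.0007), 82)
side 0.13 (array([ 0.4651, -0.097 ]), np.float64(0.0015), 103)
side 0.15 (array([ 0.4646, -0.0966]), np.float64(0.0015), 129)
side 0.17 (array([ 0.4652, -0.1005]), np.float64(0.0019), 108)
side 0.108 (array([ 0.4667, -0.0908]), np.float64(0.0015), 109)
captop z 0.12415482145919876 83
shaker top 0.21530275657116937 0.21403075430144722
table z 0.0006842413737076503
holder top (467.6308898925781, -93.2022705078125) (106.84716796875, 105.96495056152344) 85.78267669677734
captop z 0.12233592556202827 49
shaker top 0.2128019599231658 0.21179631384254616
table z -0.001757590339938775
holder top
[... 249 characters left out ...]
81 -0.01862887  0.006     ]]
tumbler bot [[ 0.559 -0.281  0.   ]]
mug bot [[ 0.458 -0.357  0.   ]]
spice bot [[0.608 0.275 0.   ]]
redbox near [[ 0.673 -0.064  0.05 ]]
tin [[0.76  0.093 0.08 ]]
red corner [[ 0.696 -0.121  0.   ]]
y: [-0.5  -0.42 -0.34 -0.26 -0.18 -0.1  -0.02  0.06  0.14  0.22  0.3   0.38
  0.46]
0.3 ........................
0.34 ........................
0.38 ...##...####............
0.42 ..####..####............
0.46 ..###...####............
0.5 .....##.####............
0.54 ....###.................
0.58 .....##...........###...
0.62 ............#.....###...
0.66 .........#####.....##.##
0.7 .........#######..######
0.74 .........#..####..######
0.78 ............#.#.........
```

Shaker axis (0.4655, −0.0955), underside z≈0.124 and top ≈0.214, matching the text (8+97+19=124). The free spot near (0.50, 0.08) is clear. Moving above the shaker. At this pose tool x is world y, tool y is world x, and tool z is down.

move_tool --motion '[-0.016, -0.043, -0.03, 0, 0, 0, -0.032, -0.086, -0.03, 0, 0, 0, -0.048, -0.13, -0.03, 0, 0, 0, -0.064, -0.173, -0.03, 0, 0, 0, -0.08, -0.216, -0.03, 0, 0, 0, -0.0955, -0.259, -0.03, 0, 0, 0, -0.0955, -0.259, -0.03, 0, 0, 0, -0.0955, -0.259, -0.03, 0, 0, 0, -0.0955, -0.259, -0.03, 0, 0, 0]' --aperture 0.085 --squeeze 30

```text
clock: 1.0
tool_pos: [0.4671, -0.0952, 0.2614]
orientation: [3.141, -0.0, 1.571]
force: [1.1, 0.4, 0.3]
opening: 0.0849
gripper_force: 0.0
```

Run:
```python
from h import *
P=pose("wrist"); im,d=env.grab_frame("wrist"); cv2.imwrite("pics/w1.png",im); np.save("pics/w1.npy",d)
s=env.state(); print(s["tool_pos"],s["orientation"],s["force"])
p,u,v=cloud(d,P)
for z0,z1 in((.2,.22),(.15,.19),(.12,.127),(.046,.054),(.09,.104)):
    q=p[(p[:,2]>z0)&(p[:,2]<z1)&(np.hypot(p[:,0]-.466,p[:,1]+.094)<.06)]
    if len(q): print(z0,len(q),q.mean(0).round(4),q.min(0).round(3),q.max(0).round(3))
```

```text
[ 0.46722793 -0.09503379  0.26127525] [ 3.14088837e+00 -1.06618270e-04  1.57166920e+00] [ 0.7680045  -0.04214906  0.21751211]
0.2 1930 [ 0.4629 -0.0908  0.2086] [ 0.446 -0.11   0.2  ] [ 0.479 -0.077  0.215]
0.15 994 [ 0.4656 -0.0806  0.1699] [ 0.443 -0.102  0.15 ] [ 0.485 -0.073  0.19 ]
0.12 1616 [ 0.4693 -0.0786  0.1235] [ 0.436 -0.114  0.12 ] [ 0.497 -0.061  0.127]
0.046 3130 [ 0.4655 -0.0768  0.0494] [ 0.413 -0.145  0.046] [ 0.521 -0.037  0.053]
0.09 580 [ 0.4674 -0.0714  0.0936] [ 0.433 -0.125  0.09 ] [ 0.501 -0.058  0.098]
```

View pics/w1.png

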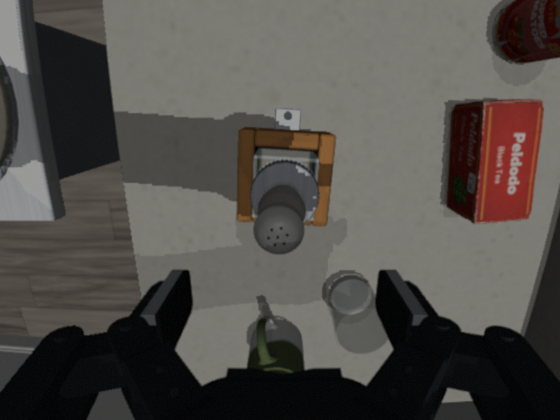

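The wrist view shows the shaker top at (278,230), midway between the fingers (centre about column 283), with the cap below it, which agrees with the fit. Descending around the body and gripping.

move_tool --motion '[0, -0.001, 0.03, 0, 0, 0, 0, -0.001, 0.06, 0, 0, 0, 0, -0.001, 0.08, 0, 0, 0, 0, -0.001, 0.1, 0, 0, 0, 0, -0.001, 0.111, 0, 0, 0, 0, -0.001, 0.111, 0, 0, 0, 0, -0.001, 0.111, 0, 0, 0]' --aperture 0.085 --squeeze 30

```text
clock: 1.75
tool_pos: [0.4655, -0.0953, 0.1504]
orientation: [-3.141, 0.0, 1.571]
force: [1.0, -0.6, 1.1]
opening: 0.0848
gripper_force: 0.0
```

move_tool --motion '[0, 0, 0, 0, 0, 0, 0, 0, 0, 0, 0, 0, 0, 0, 0, 0, 0, 0, 0, 0, 0, 0, 0, 0, 0, 0, 0, 0, 0, 0, 0, 0, 0, 0, 0, 0, 0, 0, 0, 0, 0, 0, 0, 0, 0, 0, 0, 0]' --aperture 0.02 --squeeze 30

```text
clock: 2.55
tool_pos: [0.4653, -0.0956, 0.1512]
orientation: [3.14, 0.0, 1.571]
force: [-1.4, -0.1, 8.8]
opening: 0.0401
gripper_force: 29.1
```

move_tool --motion '[0, 0, -0.01, 0, 0, 0, 0, 0, -0.02, 0, 0, 0, 0, 0, -0.03, 0, 0, 0, 0, 0, -0.04, 0, 0, 0, 0, 0, -0.04, 0, 0, 0, 0, 0, -0.04, 0, 0, 0]'

```text
clock: 3.15
tool_pos: [0.4651, -0.0955, 0.1906]
orientation: [3.141, 0.0, 1.571]
force: [0.1, -0.2, -0.8]
opening: 0.0401
gripper_force: 30.4
```

Run:
```python
from h import *
for n in("scene","side"):
    P=pose(n); im,d=env.grab_frame(n); cv2.imwrite(f"pics/{n}1.png",im); np.save(f"pics/{n}1.npy",d)
    p,u,v=cloud(d,P)
    for z0,z1 in((.118,.13),(.13,.15),(.156,.166),(.166,.172)):
        q=p[(p[:,2]>z0)&(p[:,2]<z1)&(np.hypot(p[:,0]-.466,p[:,1]+.094)<.035)]
        if len(q): print(n,z0,len(q),q.mean(0).round(4),q.min(0).round(3),q.max(0).round(3))
a=cv2.imread("pics/scene1.png")[165:285,225:325]; b=cv2.imread("pics/side1.png")[130:250,255:355]
cv2.imwrite("pics/crop1.png",np.hstack([cv2.resize(x,None,fx=4,fy=4,interpolation=cv2.INTER_CUBIC) for x in(a,b)]))
```

```text
scene 0.118 418 [ 0.4641 -0.0996  0.1241] [ 0.436 -0.124  0.118] [ 0.498 -0.063  0.128]
scene 0.156 2 [ 0.4579 -0.1138  0.1659] [ 0.456 -0.115  0.166] [ 0.46  -0.113  0.166]
scene 0.166 22 [ 0.4598 -0.112   0.1692] [ 0.446 -0.117  0.166] [ 0.478 -0.098  0.171]
side 0.118 192 [ 0.4645 -0.0858  0.1219] [ 0.437 -0.122  0.118] [ 0.496 -0.059  0.125]
side 0.156 19 [ 0.4589 -0.0828  0.1635] [ 0.446 -0.095  0.16 ] [ 0.481 -0.073  0.166]
side 0.166 34 [ 0.4594 -0.0816  0.1687] [ 0.445 -0.099  0.166] [ 0.482 -0.073  0.171]
```

View pics/crop1.png

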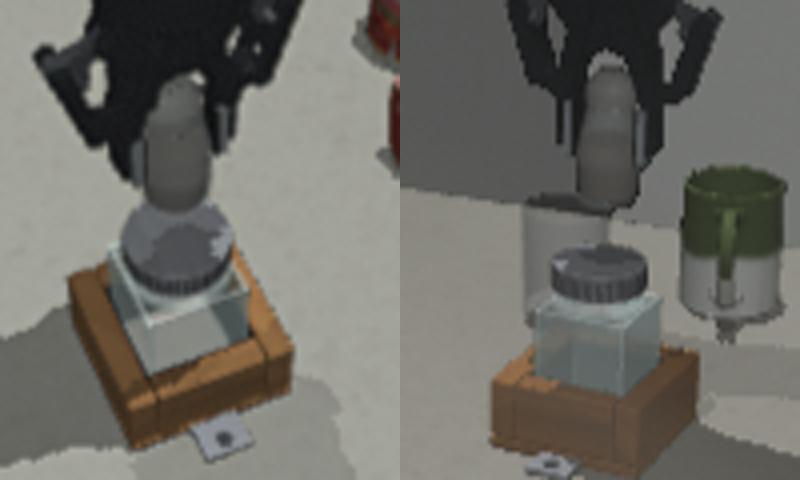

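The shaker hangs upright in the fingers with its underside at z≈0.165 (TCP 0.191), and cap, jar and holder are unmoved. Carrying it to (0.50, 0.08).

move_tool --motion '[0.02, 0.004, 0, 0, 0, 0, 0.05, 0.01, 0, 0, 0, 0, 0.08, 0.016, 0, 0, 0, 0, 0.11, 0.022, 0, 0, 0, 0, 0.14, 0.028, 0, 0, 0, 0, 0.165, 0.033, 0, 0, 0, 0, 0.176, 0.035, 0, 0, 0, 0, 0.176, 0.035, 0, 0, 0, 0]'

```text
clock: 4.05
tool_pos: [0.4999, 0.0818, 0.1898]
orientation: [-3.141, -0.0, 1.573]
force: [-0.7, -0.8, -1.2]
opening: 0.0404
gripper_force: 30.4
```

move_tool --motion '[0, 0, 0.02, 0, 0, 0, 0, 0, 0.05, 0, 0, 0, 0, 0, 0.08, 0, 0, 0, 0, 0, 0.11, 0, 0, 0, 0, 0, 0.135, 0, 0, 0, 0, 0, 0.15, 0, 0, 0, 0, 0, 0.156, 0, 0, 0, 0, 0, 0.159, 0, 0, 0, 0, 0, 0.159, 0, 0, 0, 0, 0, 0.159, 0, 0, 0]'

```text
clock: 5.05
tool_pos: [0.5004, 0.0802, 0.032]
orientation: [3.14, -0.0, 1.57]
force: [0.3, 0.7, -1.7]
opening: 0.0403
gripper_force: 30.6
```

move_tool --motion '[0, 0, 0.001, 0, 0, 0, 0, 0, 0.002, 0, 0, 0, 0, 0, 0.003, 0, 0, 0, 0, 0, 0.003, 0, 0, 0]'

```text
clock: 5.45
tool_pos: [0.5, 0.0806, 0.0283]
orientation: [3.142, 0.0, 1.571]
force: [0.6, -0.9, -1.3]
opening: 0.0402
gripper_force: 30.6
```

Run:
```python
from h import *
P=pose("side"); im,d=env.grab_frame("side"); p,u,v=cloud(d,P)
q=p[(np.hypot(p[:,0]-.5,p[:,1]-.08)<.03)]; h=np.histogram(q[:,2],np.arange(-.004,.03,.002)); print(h)
```

```text
(array([47, 57, 17,  9, 14,  8,  9, 14, 12,  9, 16, 10,  8, 14, 12, 14]), array([-0.004, -0.002,  0.   ,  0.002,  0.004,  0.006,  0.008,  0.01 ,
        0.012,  0.014,  0.016,  0.018,  0.02 ,  0.022,  0.024,  0.026,
        0.028]))
```

move_tool --motion '[0, 0, 0.001, 0, 0, 0, 0, 0, 0.001, 0, 0, 0, 0, 0, 0.001, 0, 0, 0]'

```text
clock: 5.8
tool_pos: [0.5001, 0.0805, 0.0273]
orientation: [3.141, 0.0, 1.571]
force: [-0.1, -0.2, 1.6]
opening: 0.0407
gripper_force: 30.9
```

move_tool --motion '[0, 0, 0.001, 0, 0, 0, 0, 0, 0.001, 0, 0, 0, 0, 0, 0.001, 0, 0, 0]'

```text
clock: 6.1
tool_pos: [0.5, 0.0804, 0.0271]
orientation: [3.141, -0.0, 1.571]
force: [-3.0, -1.2, 15.8]
opening: 0.0403
gripper_force: 32.5
```

move_tool --motion '[0, 0, 0.001, 0, 0, 0, 0, 0, 0.001, 0, 0, 0, 0, 0, 0.001, 0, 0, 0]'

```text
clock: 6.4
tool_pos: [0.5001, 0.0804, 0.0269]
orientation: [3.14, -0.0, 1.571]
force: [-4.0, -0.5, 29.9]
opening: 0.0404
gripper_force: 34.0
```

On the worktop (contact force rising). Easing the press, then opening and backing straight up.

move_tool --motion '[0, 0, -0.001, 0, 0, 0, 0, 0, -0.0017, 0, 0, 0, 0, 0, -0.0017, 0, 0, 0]'

```text
clock: 6.7
tool_pos: [0.5, 0.0804, 0.0272]
orientation: [3.141, 0.0, 1.571]
force: [-0.3, 0.2, 9.7]
opening: 0.0403
gripper_force: 31.9
```

move_tool --motion '[0, 0, 0, 0, 0, 0, 0, 0, 0, 0, 0, 0, 0, 0, 0, 0, 0, 0, 0, 0, 0, 0, 0, 0, 0, 0, 0, 0, 0, 0, 0, 0, 0, 0, 0, 0, 0, 0, 0, 0, 0, 0]' --aperture 0.085

```text
clock: 7.4
tool_pos: [0.5, 0.0805, 0.027]
orientation: [-3.142, 0.0, 1.571]
force: [-0.5, 0.0, 0.2]
opening: 0.0853
gripper_force: 0.0
```

move_tool --motion '[0, 0, -0.02, 0, 0, 0, 0, 0, -0.05, 0, 0, 0, 0, 0, -0.09, 0, 0, 0, 0, 0, -0.13, 0, 0, 0, 0, 0, -0.17, 0, 0, 0, 0, 0, -0.17, 0, 0, 0, 0, 0, -0.17, 0, 0, 0]'

```text
clock: 8.1
tool_pos: [0.5003, 0.0805, 0.1978]
orientation: [3.139, -0.001, 1.571]
force: [0.1, -0.9, 0.2]
opening: 0.085
gripper_force: 0.0
```

Run:
```python
from h import *
ps=[]
for n in("scene","side"):
    P=pose(n); im,d=env.grab_frame(n); cv2.imwrite(f"pics/{n}2.png",im); p,u,v=cloud(d,P); ps.append(p)
a=np.vstack(ps); a=a[np.hypot(a[:,0]-.5,a[:,1]-.08)<.035]
for z0,z1 in((.005,.02),(.04,.06),(.075,.1)):
    q=a[(a[:,2]>z0)&(a[:,2]<z1)]; print(z0,len(q),((q.min(0)+q.max(0))/2).round(3),q.max(0).round(3))
# cap & jar yaw: cap circle
b=np.vstack(ps); q=b[(b[:,2]>.107)&(b[:,2]<.12)&(np.hypot(b[:,0]-.467,b[:,1]+.092)<.04)]; print(cv2.minEnclosingCircle((q[:,:2]*1000).astype(np.float32)))
```

```text
0.005 132 [0.496 0.081 0.013] [0.515 0.104 0.02 ]
0.04 222 [0.497 0.08  0.05 ] [0.517 0.102 0.06 ]
0.075 224 [0.497 0.081 0.083] [0.515 0.101 0.091]
((467.09661865234375, -89.53143310546875), 34.984066009521484)
```

The shaker stands upright at (0.497, 0.081) with its top at 0.091, released. Moving over the cap with the fingers preset to about 64 mm, to measure how far the tips actually reach relative to the TCP.

move_tool --motion '[-0.04, -0.008, -0.012, 0, 0, 0, -0.08, -0.016, -0.012, 0, 0, 0, -0.12, -0.024, -0.012, 0, 0, 0, -0.15, -0.03, -0.012, 0, 0, 0, -0.172, -0.033, -0.012, 0, 0, 0, -0.172, -0.033, -0.012, 0, 0, 0, -0.172, -0.033, -0.012, 0, 0, 0, -0.172, -0.033, -0.012, 0, 0, 0]' --aperture 0.064 --squeeze 80

```text
clock: 9.0
tool_pos: [0.4669, -0.0905, 0.2082]
orientation: [-3.14, -0.0, 1.572]
force: [0.0, 0.1, 0.4]
opening: 0.0641
gripper_force: 0.0
```

Run:
```python
from h import *
s=env.state(); print(s["tool_pos"],s["opening"],s["qpos"].round(2))
ps=[]
for n in("scene","side","wrist"):
    P=pose(n); im,d=env.grab_frame(n); cv2.imwrite(f"pics/{n}3.png",im); np.save(f"pics/{n}3.npy",d); p,u,v=cloud(d,P)
    q=p[(p[:,2]>.15)&(p[:,2]<.26)&(np.hypot(p[:,0]-.467,p[:,1]+.0915)<.07)]
    if n!="wrist": print(n,"tips lowest",np.sort(q[:,2])[:8].round(4), [np.sort(q[m,2])[:3].round(4) for m in(q[:,0]<.45,q[:,0]>.48)])
    t=p[(p[:,2]>.119)&(p[:,2]<.129)&(np.hypot(p[:,0]-.467,p[:,1]+.0915)<.045)]
    print(n,"cap",len(t),np.median(t[:,2]),cv2.minEnclosingCircle((t[:,:2]*1000).astype(np.float32)))
    t=p[(p[:,2]>.044)&(p[:,2]<.055)&(np.hypot(p[:,0]-.467,p[:,1]+.0915)<.08)]; print("holder",cv2.minAreaRect((t[:,:2]*1000).astype(np.float32)))
```

```text
[ 0.4669025  -0.09052866  0.20818598] 0.06413372978099807 [ 0.07  0.34  0.    2.18 -0.    0.62  0.07]
scene tips lowest [0.2141 0.2155 0.2166 0.2167 0.2169 0.2174 0.2176 0.218 ] [array([0.2167, 0.2176, 0.2194]), array([0.2141, 0.2155, 0.2166])]
scene cap 498 0.1243822844510824 ((467.5426025390625, -92.92132568359375), 32.020626068115234)
holder ((467.2342529296875, -94.21587371826172), (107.15727233886719, 106.55148315429688), 86.51126861572266)
side tips lowest [0.212  0.2141 0.2142 0.2147 0.2151 0.2152 0.2158 0.2159] [array([0.2142, 0.2152, 0.2158]), array([0.212 , 0.2141, 0.2147])]
side cap 183 0.12244583252757252 ((466.7775573730469, -89.31964111328125), 33.11278533935547)
holder ((466.2803649902344, -90.37631225585938), (112.62879943847656, 107.85394287109375), 87.48489379882812)
wrist cap 5147 0.12351479659416537 ((467.0401611328125, -90.8939437866211), 31.7007999420166)
holder ((466.97296142578125, -90.81979370117188), (105.03108215332031, 106.66936492919922), 86.66777038574219)
```

View pics/wrist3.png

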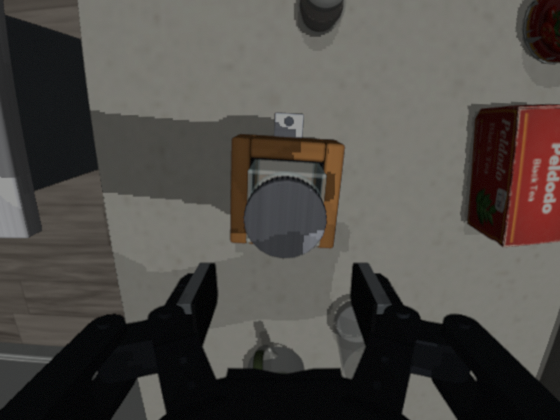

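The wrist view shows the cap disc at (286,216) between the fingers, with the shaker standing at (321,10). The cap centre measures (0.467, −0.091), top 0.1235–0.124, from two views, and the tips sit about 5 mm behind the TCP at 64 mm opening. Descending around the cap.

move_tool --motion '[-0.0005, 0, 0, 0, 0, 0, -0.0005, 0, 0, 0, 0, 0, -0.0005, 0, 0, 0, 0, 0, -0.0005, 0, 0.03, 0, 0, 0, -0.0005, 0, 0.06, 0, 0, 0, -0.0005, 0, 0.085, 0, 0, 0, -0.0005, 0, 0.1, 0, 0, 0, -0.0005, 0, 0.107, 0, 0, 0, -0.0005, 0, 0.109, 0, 0, 0, -0.0005, 0, 0.109, 0, 0, 0, -0.0005, 0, 0.109, 0, 0, 0]' --aperture 0.085 --squeeze 80

```text
clock: 10.25
tool_pos: [0.4674, -0.0921, 0.1007]
orientation: [3.14, 0.0, 1.571]
force: [0.6, 0.3, 0.8]
opening: 0.0853
gripper_force: 0.0
```

```bash
python3 -c "
from h import *
s=env.state();print(s['tool_pos'],s['force'])"
```

```text
[ 0.46742199 -0.09210272  0.10070959] [0.59654308 0.26389963 0.765942  ]
```

move_tool --motion '[0.001, 0, 0.0015, 0, 0, 0, 0.001, 0, 0.0015, 0, 0, 0]'

```text
clock: 10.45
tool_pos: [0.4672, -0.0909, 0.0989]
orientation: [3.141, 0.0, 1.571]
force: [0.3, 0.1, -0.5]
opening: 0.0855
gripper_force: 0.0
```

move_tool --motion '[0, 0, 0, 0, 0, 0, 0, 0, 0, 0, 0, 0, 0, 0, 0, 0, 0, 0, 0, 0, 0, 0, 0, 0, 0, 0, 0, 0, 0, 0, 0, 0, 0, 0, 0, 0]' --aperture 0.05 --squeeze 80

```text
clock: 11.05
tool_pos: [0.4679, -0.0911, 0.0992]
orientation: [3.14, 0.0, 1.571]
force: [0.1, 1.6, 8.5]
opening: 0.0604
gripper_force: 83.9
```

```bash
python3 -c "
from h import *
s=env.state();print(s['tool_pos'],s['force'],s['moment'])"
```

```text
[ 0.46794505 -0.09105414  0.09919509] [0.10950429 1.64854862 8.46805756] [ 0.07317406  0.16011109 -0.07611645]
```

Gripped (opening 60 mm, 84 N). Starting the turn: anticlockwise is −z in the tool frame, rising about 3.8 mm per rad.

move_tool --motion '[0, 0, -0.0002, 0, 0, -0.06, 0, 0, -0.0004, 0, 0, -0.12, 0, 0, -0.0007, 0, 0, -0.18, 0, 0, -0.0009, 0, 0, -0.24, 0, 0, -0.0011, 0, 0, -0.3, 0, 0, -0.0011, 0, 0, -0.3]'

```text
clock: 11.65
tool_pos: [0.4675, -0.0915, 0.1002]
orientation: [3.14, 0.001, 1.872]
force: [-0.1, -1.7, 7.2]
opening: 0.0602
gripper_force: 84.4
```

```bash
python3 -c "
from h import *
s=env.state();print(s['force'],s['moment'])"
```

```text
[-0.06054904 -1.65143767  7.2227449 ] [-0.31184441  0.16644686  0.09094787]
```

move_tool --motion '[0, 0, -0.0003, 0, 0, -0.08, 0, 0, -0.0006, 0, 0, -0.16, 0, 0, -0.0009, 0, 0, -0.24, 0, 0, -0.0012, 0, 0, -0.32, 0, 0, -0.0015, 0, 0, -0.4, 0, 0, -0.0015, 0, 0, -0.4]'

```text
clock: 12.25
tool_pos: [0.4675, -0.0913, 0.1016]
orientation: [3.141, 0.001, 2.273]
force: [0.6, -0.5, 7.0]
opening: 0.0603
gripper_force: 84.4
```

```bash
python3 -c "
from h import *
s=env.state();print(s['force'],s['moment'])"
```

```text
[ 0.55115907 -0.54099444  6.99743286] [-0.21712725  0.10081561  0.10611841]
```

move_tool --motion '[0, 0, -0.0003, 0, 0, -0.08, 0, 0, -0.0006, 0, 0, -0.16, 0, 0, -0.0009, 0, 0, -0.24, 0, 0, -0.0012, 0, 0, -0.32, 0, 0, -0.0015, 0, 0, -0.4, 0, 0, -0.0015, 0, 0, -0.4]'

```text
clock: 12.85
tool_pos: [0.4669, -0.0912, 0.1026]
orientation: [3.142, -0.0, 2.672]
force: [-0.6, -0.3, -0.2]
opening: 0.0605
gripper_force: 86.1
```

move_tool --motion '[0, 0, -0.0003, 0, 0, -0.08, 0, 0, -0.0006, 0, 0, -0.16, 0, 0, -0.0009, 0, 0, -0.24, 0, 0, -0.001, 0, 0, -0.26, 0, 0, -0.001, 0, 0, -0.26, 0, 0, -0.001, 0, 0, -0.26]'

```text
clock: 13.45
tool_pos: [0.4669, -0.0911, 0.1035]
orientation: [-3.141, -0.0, 2.928]
force: [0.3, 0.3, -1.5]
opening: 0.0603
gripper_force: 86.1
```

```bash
python3 - <<'E'
from h import *
s=env.state();print(s['force'],s['moment'],s["qpos"].round(2))
for n in("scene","side"):
    P=pose(n); im,d=env.grab_frame(n); cv2.imwrite(f"pics/{n}4.png",im); p,u,v=cloud(d,P)
    t=p[(p[:,2]>.07)&(p[:,2]<.16)&(np.hypot(p[:,0]-.467,p[:,1]+.0915)<.06)]; print(n,len(t))
a=cv2.imread("pics/scene4.png")[165:285,225:325]; b=cv2.imread("pics/side4.png")[130:250,255:355]
cv2.imwrite("pics/crop4.png",np.hstack([cv2.resize(x,None,fx=4,fy=4,interpolation=cv2.INTER_CUBIC) for x in(a,b)]))
E
```

```text
[ 0.31643616  0.31037774 -1.47458615] [0.05753972 0.03517429 0.00386373] [ 0.34  0.54 -0.37  2.26  0.47  0.42  0.94]
scene 675
side 868
```

View pics/crop4.png

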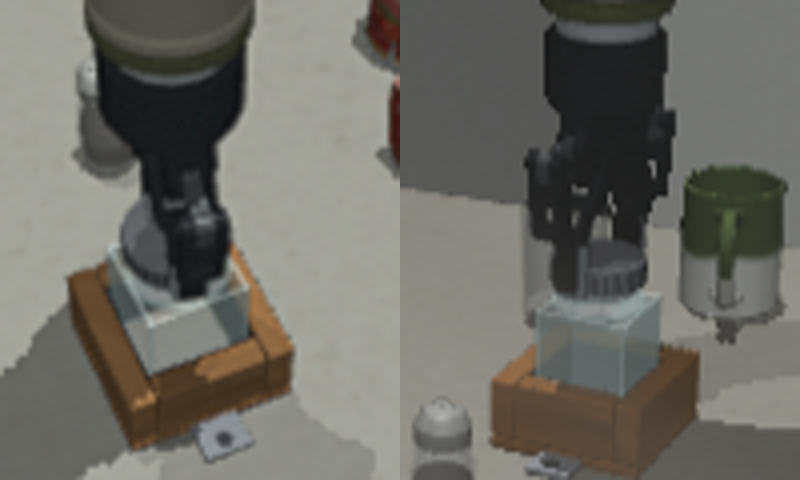

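The crop shows the fingers around the cap, with jar and holder down and unmoved. The vertical force fell to about −1 N (cap weight only) after 78°, so the threads have let go. Lifting slowly and watching for the jar's weight (3.4 N more).

move_tool --motion '[0, 0, -0.001, 0, 0, 0, 0, 0, -0.002, 0, 0, 0, 0, 0, -0.003, 0, 0, 0, 0, 0, -0.003, 0, 0, 0, 0, 0, -0.003, 0, 0, 0]'

```text
clock: 14.05
tool_pos: [0.467, -0.091, 0.1066]
orientation: [-3.142, 0.0, 2.931]
force: [-0.3, -0.5, -1.2]
opening: 0.0597
gripper_force: 86.1
```

```bash
python3 -c "
from h import *
f=[]
for i in range(4): env.grab_frame('wrist'); f.append(env.state()['force'])
print(np.mean(f,0))"
```

```text
[ 0.36102774 -0.2212485  -0.86758008]
```

Only the cap's weight shows, so the cap is free. Raising it by about 24 mm more, so its rim ends roughly 2 cm above the mouth.

move_tool --motion '[0, 0, -0.003, 0, 0, 0, 0, 0, -0.006, 0, 0, 0, 0, 0, -0.01, 0, 0, 0, 0, 0, -0.014, 0, 0, 0, 0, 0, -0.018, 0, 0, 0, 0, 0, -0.022, 0, 0, 0, 0, 0, -0.024, 0, 0, 0, 0, 0, -0.024, 0, 0, 0, 0, 0, -0.024, 0, 0, 0, 0, 0, -0.024, 0, 0, 0]'

```text
clock: 15.25
tool_pos: [0.4669, -0.091, 0.1305]
orientation: [-3.142, -0.0, 2.931]
force: [0.3, 0.2, -0.5]
opening: 0.0603
gripper_force: 86.1
```

Run:
```python
from h import *
print(env.state()["force"])
for n in("scene","side"):
    P=pose(n); im,d=env.grab_frame(n); cv2.imwrite(f"pics/{n}5.png",im); p,u,v=cloud(d,P)
    t=p[(p[:,2]>.08)&(p[:,2]<.16)&(np.hypot(p[:,0]-.467,p[:,1]+.0915)<.04)]; print(n,np.histogram(t[:,2],np.arange(.08,.164,.004))[0])
a=cv2.imread("pics/scene5.png")[165:285,225:325]; b=cv2.imread("pics/side5.png")[130:250,255:355]
cv2.imwrite("pics/crop5.png",np.hstack([cv2.resize(x,None,fx=4,fy=4,interpolation=cv2.INTER_CUBIC) for x in(a,b)]))
```

```text
[ 0.27120348  0.17863269 -0.50875055]
scene [ 27  33  36  90 114  69   6  16  27  24   3   0   0   0  12  18  15  22
 115  69]
side [ 33  37  47  55  68  36  23  40  38  20  22   4   0  11  26  32  25  32
 113  19]
```

View pics/crop5.png

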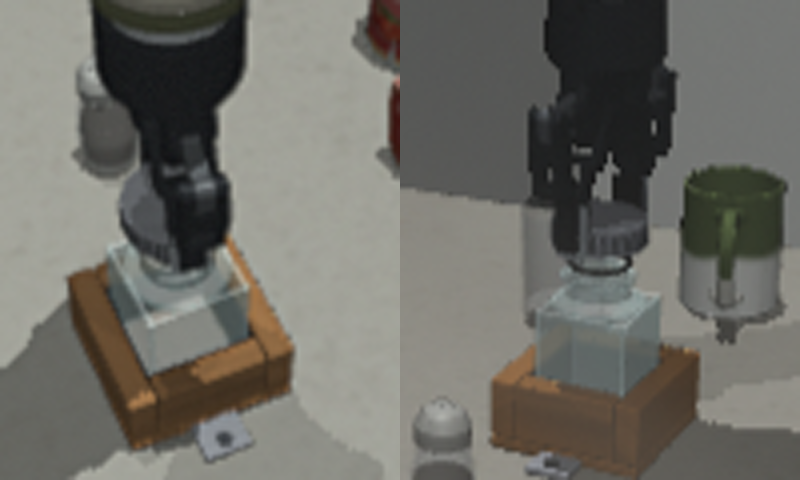

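The crop shows the cap held level with its rim at about 0.136. The open mouth is at 0.118, so the gap is about 18 mm, and the jar is down in its holder with the shaker standing. Handing in.

move_tool --motion '[0, 0, 0, 0, 0, 0, 0, 0, 0, 0, 0, 0, 0, 0, 0, 0, 0, 0]'

```text
clock: 15.65
tool_pos: [0.467, -0.091, 0.1305]
orientation: [-3.142, -0.0, 2.931]
force: [-0.1, 0.2, -0.8]
opening: 0.0601
gripper_force: 86.1
```

```bash
python3 -c "
from bench import env
print(env.finish_job())"
```

```text
the job is handed in; nothing more can be done
None
```

I handed the job in at 15.65 s; the hand-in returned no verdict. By my last measurements the shaker stands upright on the worktop, the cap was turned 78° and is held level about 18 mm above the jar's mouth, and the jar is still down in its holder.

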